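Tighten the hand lamp's lens ring with the two-pin spanner

ROBOT

A 6-joint arm with a two-finger parallel gripper is mounted at the origin on the work surface. World frame = base frame: x ahead of the robot, y to its left, z up, the work surface at z = 0. Lengths are in m, angles in rad, forces in N, time in s.
With the tool pointing down it reaches from about 0.375 to 0.9 m from the base axis. Payload 3.1 kg.
Tool frame: the origin (TCP) lies midway between the tips of the shut fingers; the grasp point (between the pads) lies 19 mm behind it; z points along the fingers, y is the line along which they close (so a half turn about z gives the same grasp; the last joint's range is limited). The gripper opens to 85 mm and grips with 20 to 120 N. Pads are 22 mm wide; open, the fingers measure 114 mm over their backs; the gripper's body (76 mm by 85 mm) begins 54 mm behind the grasp point. The pads swing forward as they close: fully open they stand 13 mm farther back than shut.
Start: joints at [-1.435, 0.527, 1.433, -0, 1.181, -0.178], TCP at [0.193, -0.594, 0.231] pointing down, gripper open.
Joint ranges: [-3.08, 3.08], [-0.75, 2.2], [0.22, 2.44], [-1.43, 4.57], [0, 2.65], [-2.85, 2.85]. Speed limits (rad/s): [2.79, 2.79, 3.14, 3.14, 3.14, 3.14].

INTERFACE

Orientations are given as a unit quaternion [x, y, z, w].
In Python, from station import manip gives the robot as it stands. The module is installed in compiled form; this text tells all that it offers.
- The arm moves only by the tool apply_moves, never from a script. Its arguments are lists of equal length, an entry for each row: "claw": the gripper's target within -1 to 1 (fully open at 1, half-way at 0, shut at -1); "travel": the shift along the tool's x, y, z scaled (see below), a list of three; "turn": the turn, a rotation vector about the tool's x, y, z scaled (see below), a list of three. In form: {"claw": [claw, ...], "travel": [[dx, dy, dz], ...], "turn": [[rx, ry, rz], ...]}. A call has 1 to 5 rows; each row is the pose to reach, as a shift and turn from the pose commanded when the call began, along the tool's axes at that moment, turning the shorter way round; what a row does not reach only later rows make up. The controller multiplies each number of a shift by 800 mm and each number of a turn by 180 degrees. A row lasts 1/12 s, in which the tool goes at most 41.7 mm and 7.16 degrees, less where a joint would pass 70% of its speed; a pose out of reach is approached as far as the arm can. A call with a number of a shift or a turn outside -1 to 1 is refused whole. A call with a gripper value outside its range is refused whole. The fingers move at their own pace and stop on an object; "newtons" is the grip in N (left out, the last holds). Time passes only in rows, so rows that repeat a pose let the fingers close. It gives the time, the measured TCP pose, the force, the opening and the grip force at its end, in the units of the state.
- manip.sense(): the state, without advancing time (a new reading comes with each control period).
- manip.snapshot(name): name is "scene" or "top"; returns a dict with "pixels" (400x640x3 uint8, red, green, blue), "depth" (400x640 float32, m along the optical axis (not along the pixel's ray), 0 where there is no reading), "intrinsics" (3x3 intrinsics, pixels), "R" (3x3) and "t" (3): a world point X has camera coordinates R X + t. Camera axes: x right, y down, z forward; pixel columns grow to the right and rows downward; lengths in m; the calibration is good to about 2 mm. A picture is of the moment at which its call begins.
- manip.sign_off(): hands the job in; it is judged then, once.
The state is a dict: "t": time; "q": joint angles; "qd": joint speeds; "tau": joint torques, N m; "tcp_pos": TCP position; "tool_rot": TCP orientation; "force": force on the tool from outside, world axes, zero at the start; "ft_torque": the same for the moment, N m; "finger_gap": opening from 0.0 (shut) to 1.0 (fully open); "gripper_force": force on a finger pad.
Only numpy, scipy, OpenCV 4.12 (cv2) and the standard library are available. Lean on these libraries where they do the work, as an engineer would, in place of code of your own. Each camera call takes 0.05 s, during which the arm holds its last target. There are 200 camera calls.

TASK

The lens ring in the head of the hand lamp in the charging dock has worked loose: take the two-pin spanner from its slot in the grey caddy, set both pins fully into the ring's two holes without pressing hard or touching the glass, and turn the ring clockwise until it stops, nipping it up to about 0.6 newton metres (no less than 0.45, no more than 0.9). Then put the spanner back upright in its slot with its bar flat on the caddy, and leave the other things on the bench undisturbed.

Things in the scene. Friction and masses are not known exactly. Their poses are not given: they have to be found in the camera images.
- dock: black plastic charging dock, 120 x 110 x 28 mm, screwed to the bench; origin at the centre of its underside, z up. The hand lamp stands in it, lens up: yellow barrel, black head 86 mm across, rim 136 mm above the bench, handle reaching 73 mm from its axis. The lamp cannot lift out but has turning play in the dock, 0.18 rad end to end, which turning the ring takes up first; it starts anywhere in it
- ring (a joint): turn of the lens ring in the lamp's head, rad: 0 = at its stop, tight on the glass; negative = still loose by that angle (-0.5 to -1.15 at the start). It grows as the ring is turned clockwise seen from above. It drags with about 0.15 N m while it turns, comes hard up against the stop at 0, stays where it is left and does not rise or sink
- ring_face (a point): centre of the lens ring's upper face, 132 mm above the bench on the lamp's axis; z up. Bare aluminium ring, 72 mm outside and 50 mm inside diameter, recessed 4 mm below the rim of the black head (bore 73 mm). Its two round holes lie at x = +30.5 and -30.5 mm of this frame, which turns with the ring; each is 6.6 mm in diameter, 6.2 mm deep, with a closed floor
- lens: the lamp's round glass, 68 mm in diameter, 8.5 mm below the ring's upper face, seen through the ring; origin at the centre of its upper side, z up. Not to be touched with the spanner
- spanner: two-pin spanner, about 120 g, upright in the caddy's slot; origin midway between the pin tips, z up. Pins: steel, round-ended, 5 mm in diameter, at x = +30.5 and -30.5 mm, 13 mm long. Bar above them: dark steel, 84 mm along x, 18 mm along y, 13 to 21 mm above the origin. Handle: orange paddle at mid-bar, 34 mm along x, 12 mm thick along y, 21 to 63 mm above the origin
- spanner_grip (a point): point on the spanner's axis where the paddle is best gripped (across its 12 mm, along the spanner's y), 47 mm above the pin tips, 26 mm above the top of the bar, 16 mm below the paddle's top
- caddy: grey spares caddy fixed to the bench, 112 mm along x, y from -101 to +25 mm; origin on the bench below the middle of the spanner's slot, z up. Slot along x, 72 x 12 mm, 17 mm deep, in a block 22 mm high, 50 mm wide; the spanner's bar rests on the block across the slot with its pins in it, its origin then 9 mm above the caddy's. Spare lens and fuses on the -y side, under 17 mm high
- jar: glass jar with cork lid, 80 mm in diameter, 112 mm high; origin at the centre of its underside. To be left alone
- brush: black plastic shoe brush, 165 x 46 mm, 52 mm high, long along its x; origin at the centre of its underside. To be left alone
- keys: silver key ring, 32 mm, with three flat keys reaching 67 mm from its centre, 7 mm high; origin at the ring's centre on the bench. To be left alone
- insert: yellow silicone boot insert lying flat, 257 x 82 mm, 7 mm thick, long along its x; origin on its underside near the middle. To be left alone
- tin: red and steel shoe polish tin, 79 mm in diameter, 26 mm high; origin at the centre of its underside. To be left alone
There are look-alikes about, which are no part of the job. What is shaped like the spanner but blue or yellow is not meant. There is more than one size of the caddy; the one meant has the size given above.

How it is judged:
On the way, in this order (a step that is already met when the one before it is completed fails the run):
1. both pins of the spanner are fully in the holes of the still loose ring (z of spanner in the frame of ring_face below -0.0045 m and horizontal distance between spanner and ring_face below 0.003 m and angle between the x axis of spanner and the x axis of ring_face, either way round below 0.1 rad and value of joint ring below -0.1 rad), for 0.1 s.
2. with the pins in its holes, the ring is at its stop and nipped up (14 N on the pins together is about 0.43 N m) (z of spanner in the frame of ring_face below -0.0045 m and value of joint ring above -0.03 rad and contact force between spanner and ring above 14 N), for 0.2 s.
At the end, for the whole second after the job is handed in: The ring is at its stop (within 0.03 rad); the spanner is back in the caddy's slot, released and at rest, upright within 0.06 rad, its axis within 6 mm of the slot's middle and its bar down on the caddy's top (within 2 mm) (value of joint ring above -0.03 rad and horizontal distance between spanner and caddy below 0.006 m and z of spanner in the frame of caddy between 0.007 and 0.011 m and angle between spanner's own z axis and vertical below 0.06 rad and linear speed of spanner below 0.01 m/s); the robot touches nothing.
It fails at once if the ring was overtightened or forced: over 32 N on the pins together, about 1 N m (contact force between spanner and ring above 32 N).
It fails at once if the spanner was pressed hard on the lamp (over 20 N) before the ring had come up to its stop (value of joint ring below -0.1 rad and contact force between spanner and dock above 20 N).
It fails at once if the spanner touched the lamp's glass (contact force between spanner and lens above 0.5 N).
It fails at once if the jar, brush, keys, insert or polish tin was pushed more than 20 mm (distance of any of jar, brush, keys, insert, tin from where it was at the start of the episode above 0.02 m).
It also fails if it takes over 67 s, if anything falls off the work surface, if the arm or the gripper's body presses on something with over 40 N, if the wrist force passes 120 N, or if a joint passes its speed limit or range.

## Working session

There is one attempt and no reset: what is moved stays moved. The work goes in short steps, Python scripts to look and compute and a tool call to move; the robot and the scene stay as the last step left them, time stands still between calls to the robot, and variables do not carry over. Pictures are saved under pics/ and viewed, at most 10 in all, crops included, and the job is handed in when it is done.

Besides the shell and the picture viewer there is one more tool, called as name(argument=value, ...) on one line, values as JSON. apply_moves: Moves the arm, as the interface text tells. Shifts and turns lie within -1 to 1; 1 stands for 800 mm of shift or 180 degrees of turn. Its arguments: {"type":"object","properties":{"claw":{"type":"array","items":{"type":"number"}},"travel":{"type":"array","items":{"type":"array","items":{"type":"number"}}},"turn":{"type":"array","items":{"type":"array","items":{"type":"number"}}},"newtons":{"type":"number"}},"required":["claw","travel","turn"]}

```bash
mkdir -p pics
cat > h.py <<'E'
import numpy as np, cv2
from station import manip
def snap(n):
    s=manip.snapshot(n); return s
def save(s,f,crop=None,scale=1):
    im=s["pixels"][:,:,::-1]
    if crop: x0,y0,x1,y1=crop; im=im[y0:y1,x0:x1]
    cv2.imwrite(f,cv2.resize(im,None,fx=scale,fy=scale,interpolation=cv2.INTER_CUBIC))
def ray(s,u,v,z):
    K,R,t=s["intrinsics"],s["R"],s["t"]
    u=np.atleast_1d(u).astype(float);v=np.atleast_1d(v).astype(float)
    d=(R.T@np.linalg.inv(K)@np.stack([u,v,np.ones_like(u)])).T
    c=-R.T@t
    return c+d*((z-c[2])/d[:,2])[:,None]
def cloud(s):
    v,u=np.mgrid[:400,:640]; d=s["depth"]; K=s["intrinsics"]
    P=np.stack([(u-K[0,2])/K[0,0]*d,(v-K[1,2])/K[1,1]*d,d],-1)
    return (P-s["t"])@s["R"]
def proj(s,X):
    p=s["intrinsics"]@(s["R"]@np.array(X,float)+s["t"]); return p[:2]/p[2]
E
python3 - <<'E'
from h import *
for n in("top","scene"):
    s=snap(n);save(s,f"pics/{n}0.png");np.savez(f"{n}0.npz",**s);print(n,s["R"],s["t"],s["intrinsics"][0,0])
print(manip.sense())
E
```

```text
top [[-2.92602579e-02 -9.99571600e-01  6.73439397e-04]
 [-9.91685942e-01  2.89449478e-02 -1.25384137e-01]
 [ 1.25310930e-01 -4.33661257e-03 -9.92108041e-01]] [0.00948674 0.56106527 1.05994334] 388.4389331330315
scene [[-0.72396792  0.68980244  0.00656092]
 [ 0.49883784  0.5300669  -0.68570394]
 [-0.47647797 -0.49315482 -0.72785099]] [ 0.39620688 -0.19264054  1.50503121] 447.03327944026006
{'t': 0.1, 'q': array([-1.43547531e+00,  5.28369423e-01,  1.43377119e+00,  6.90445315e-06,
        1.18139693e+00, -1.78504435e-01]), 'qd': array([-0.00038825,  0.0004071 , -0.00236961,  0.00049559, -0.00161374,
       -0.00194154]), 'tau': array([-7.48916227e-04, -4.43305063e+01, -1.78586537e+01, -2.66957804e-04,
        3.89620327e-03,  7.07526709e-06]), 'tcp_pos': array([ 0.19287673, -0.59382194,  0.23043474]), 'tool_rot': array([ 9.87714175e-01,  1.56268239e-01,  2.41868630e-05, -9.72148568e-04]), 'force': array([-0.10734212,  0.03636929, -0.06178109]), 'ft_torque': array([-0.01891232,  0.00180673, -0.0227223 ]), 'gripper_force': 0.0, 'finger_gap': 1.0020957482120714}
```

View pics/top0.png

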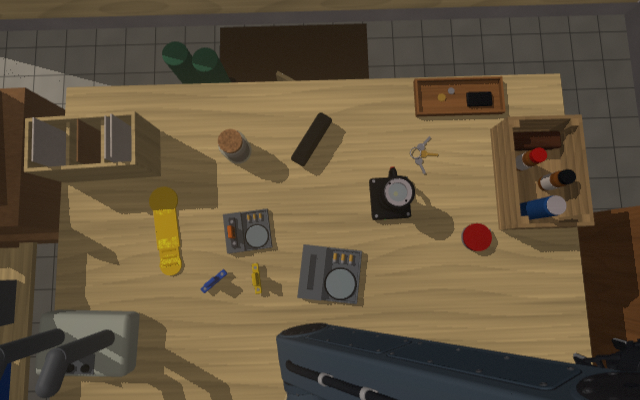

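View pics/scene0.png

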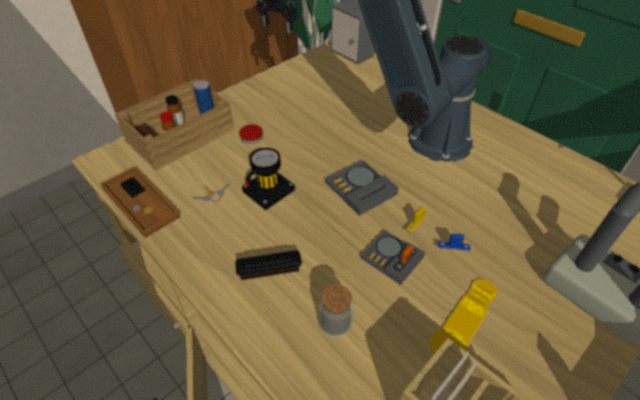

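The top view shows the small caddy with the orange spanner near (248,232), the lamp head near (399,191) and a bigger, empty caddy at (331,275). The scene view shows the lamp at (265,165) and the spanner at (407,257).

Run:
```python
from h import *
for n in("top","scene"):
    s=dict(np.load(f"{n}0.npz"));C=cloud(s);hsv=cv2.cvtColor(s["pixels"],cv2.COLOR_RGB2HSV)
    box=(215,200,285,265) if n=="top" else (350,220,435,290)
    m=np.zeros((400,640),bool);m[box[1]:box[3],box[0]:box[2]]=1
    o=m&(hsv[...,0]<14)&(hsv[...,1]>150)&(hsv[...,2]>90)
    P=C[o];print(n,"orange",o.sum(),np.median(P,0),P[:,2].max())
    t=P[P[:,2]>P[:,2].max()-.012]
    r=cv2.minAreaRect(t[:,:2].astype(np.float32));print(" toprect",r,len(t))
    g=m&(C[...,2]>.012)&(C[...,2]<.03)&(hsv[...,1]<90)
    r=cv2.minAreaRect(C[g][:,:2].astype(np.float32));print(" caddy>12mm",r,cv2.boxPoints(r).round(4).tolist())
    # lamp head
    box=(365,160,430,225) if n=="top" else (235,140,300,215)
    m[:]=0;m[box[1]:box[3],box[0]:box[2]]=1
    h=m&(C[...,2]>.115)&(C[...,2]<.15)
    P=C[h];c,rad=cv2.minEnclosingCircle(P[:,:2].astype(np.float32));print(" head",h.sum(),c,rad,np.percentile(P[:,2],[5,50,95]))
    b=m&(C[...,2]>.12)&(hsv[...,1]<60)&(hsv[...,2]>110)
    print(" ringmask",b.sum(),C[b].mean(0))
a=dict(np.load("top0.npz"));b=dict(np.load("scene0.npz"))
L=[cv2.resize(a["pixels"][195:265,215:285],(390,390),interpolation=cv2.INTER_CUBIC),cv2.resize(a["pixels"][160:225,367:432],(390,390),interpolation=cv2.INTER_CUBIC)]
cv2.imwrite("pics/c0.png",np.hstack(L)[:,:,::-1])
```

```text
top orange 51 [0.48430836 0.23941576 0.0726833 ] 1.12192060181793
 toprect ((0.42385563254356384, -0.0021607696544378996), (0.0, 0.0), 0.0) 1
 caddy>12mm ((0.4888070821762085, 0.20151104032993317), (0.1116744875907898, 0.12640605866909027), 6.308417797088623) [[0.42640000581741333, 0.2581999897956848], [0.44029998779296875, 0.13259999454021454], [0.5512999892234802, 0.14480000734329224], [0.5374000072479248, 0.2705000042915344]]
 head 939 (0.5804741978645325, -0.2072892189025879) 0.052526723593473434 [0.12108428 0.1322732  0.13853351]
 ringmask 379 [ 0.56893468 -0.20877849  0.12981738]
scene orange 120 [0.49184293 0.24285944 0.06494662] 0.0779345441900509
 toprect ((0.4854288697242737, 0.24060563743114471), (0.032396961003541946, 0.011468973942101002), 3.8846375942230225) 59
 caddy>12mm ((0.4869519770145416, 0.2018410861492157), (0.11666448414325714, 0.1277969628572464), 6.943869113922119) [[0.4212999939918518, 0.2581999897956848], [0.4368000030517578, 0.131400004029274], [0.5526000261306763, 0.14550000429153442], [0.5371000170707703, 0.27230000495910645]]
 head 721 (0.5785089731216431, -0.2065112441778183) 0.05519118905067444 [0.11765794 0.13335058 0.14001222]
 ringmask 231 [ 0.56694388 -0.21260747  0.13107781]
```

View pics/c0.png

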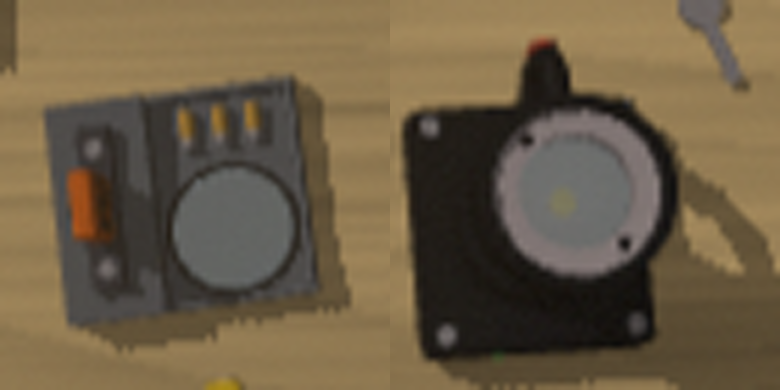

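The crop confirms it. The caddy (112 x 126 mm) holds the spanner at about (0.485, 0.240) with yaw about 6°. The ring's holes are at top-image pixels (389.8,183.5) and (406.2,200.5).

apply_moves(claw=[1, 1, 1, 1, 1], travel=[[0.457, -0.369, -0.037], [0.457, -0.369, -0.037], [0.457, -0.369, -0.037], [0.457, -0.369, -0.037], [0.457, -0.369, -0.037]], turn=[[0, 0, 0.067], [0, 0, 0.067], [0, 0, 0.067], [0, 0, 0.067], [0, 0, 0.067]], newtons=100)

```text
t: 0.52
tcp_pos: [0.3069, -0.4183, 0.2441]
tool_rot: [0.999, 0.051, -0.0, -0.001]
force: [0.6, 0.0, 0.9]
finger_gap: 0.997
gripper_force: 0.0
```

```bash
cat >> h.py <<'E'
from scipy.spatial.transform import Rotation as Ro
def go(x,y,z,yaw,cur=None):
    s=manip.sense(); p=s["tcp_pos"] if cur is None else np.array(cur[:3]); R=Ro.from_quat(s["tool_rot"])
    Rt=Ro.from_euler("z",yaw,degrees=True)*Ro.from_euler("x",180,degrees=True)
    R0=R if cur is None else Ro.from_euler("z",cur[3],degrees=True)*Ro.from_euler("x",180,degrees=True)
    d=R0.inv().apply(np.array([x,y,z])-p)
    print("p",p.round(4),"yaw",round(np.degrees(np.arctan2(*R.as_matrix()[1::-1,0])),2),"travel",(d/.8).round(4),"turn",((R0.inv()*Rt).as_rotvec()/np.pi).round(4),"rows",round(np.linalg.norm(d)/.0417,1))
E
python3 - <<'E'
from h import *
for n,box in (("top",(365,160,430,225)),("scene",(235,140,300,215))):
    s=dict(np.load(f"{n}0.npz"));C=cloud(s);hsv=cv2.cvtColor(s["pixels"],cv2.COLOR_RGB2HSV)
    m=np.zeros((400,640),np.uint8);m[box[1]:box[3],box[0]:box[2]]=1
    b=((m>0)&(C[...,2]>.115)&(hsv[...,2]>80)&(hsv[...,1]<90)).astype(np.uint8)
    c=max(cv2.findContours(b,cv2.RETR_EXTERNAL,cv2.CHAIN_APPROX_NONE)[0],key=cv2.contourArea)[:,0]
    (cx,cy),ax,an=cv2.fitEllipse(cv2.convexHull(c))
    X=ray(s,c[:,0],c[:,1],.132);r=cv2.fitEllipse(X[:,:2].astype(np.float32)*1000)
    print(n,"ctr",ray(s,cx,cy,.132),"world ellipse mm",r)
    # holes: black-hat
    g=cv2.cvtColor(s["pixels"],cv2.COLOR_RGB2GRAY)
    bh=cv2.morphologyEx(g,cv2.MORPH_BLACKHAT,np.ones((5,5)))*cv2.erode(cv2.drawContours(m*0,[cv2.convexHull(c)],-1,1,-1),np.ones((3,3)))
    k,lab,st,ce=cv2.connectedComponentsWithStats((bh>25).astype(np.uint8))
    H=[]
    for i in range(1,k):
        w=bh*(lab==i);v,u=np.nonzero(w);ww=w[v,u].astype(float);uv=(u@ww/ww.sum(),v@ww/ww.sum())
        x=ray(s,*uv,.1315)[0];print("  hole?",np.round(uv,2),ww.sum(),x.round(4));H.append((ww.sum(),x))
    H.sort(key=lambda a:-a[0]);
    if len(H)>1: d=H[0][1]-H[1][1];print("  mid",(H[0][1]+H[1][1])/2,"dist",np.linalg.norm(d),"ang",np.degrees(np.arctan2(d[1],d[0]))%180)
go(.485,.24,.15,6)
go(.45,-.05,.22,6)
E
```

```text
top ctr [[ 0.56929361 -0.20910141  0.132     ]] world ellipse mm ((569.0984497070312, -209.485107421875), (67.1693115234375, 69.86720275878906), 61.52178955078125)
  hole? [390. 183.] 58.0 [ 0.5929 -0.19    0.1315]
  hole? [405.58 200.11] 344.0 [ 0.5471 -0.2277  0.1315]
  mid [ 0.57001155 -0.20884504  0.1315    ] dist 0.05930331514629109 ang 39.525923322766744
scene ctr [[ 0.5677762  -0.21159131  0.132     ]] world ellipse mm ((567.34423828125, -212.2271270751953), (65.5743637084961, 70.62188720703125), 60.19163131713867)
p [ 0.3069 -0.4183  0.2441] yaw 5.87 travel [ 0.3055 -0.7957  0.1184] turn [-0.0003  0.0001 -0.0007] rows 16.5
p [ 0.3069 -0.4183  0.2441] yaw 5.87 travel [ 0.2249 -0.4396  0.0305] turn [-0.0003  0.0001 -0.0007] rows 9.5
```

apply_moves(claw=[1, 1, 1, 1, 1], travel=[[0.225, -0.44, 0.03], [0.225, -0.44, 0.03], [0.225, -0.44, 0.03], [0.225, -0.44, 0.03], [0.225, -0.44, 0.03]], turn=[[0, 0, 0], [0, 0, 0], [0, 0, 0], [0, 0, 0], [0, 0, 0]])

```text
t: 0.93
tcp_pos: [0.3817, -0.2243, 0.2315]
tool_rot: [0.999, 0.051, -0.0, -0.0]
force: [1.0, 0.2, -0.8]
finger_gap: 1.002
gripper_force: 0.0
```

apply_moves(claw=[1, 1, 1, 1, 1], travel=[[0.15, -0.5, 0.06], [0.15, -0.5, 0.06], [0.15, -0.5, 0.06], [0.15, -0.5, 0.06], [0.15, -0.5, 0.06]], turn=[[0, 0, 0], [0, 0, 0], [0, 0, 0], [0, 0, 0], [0, 0, 0]])

```text
t: 1.35
tcp_pos: [0.42, -0.021, 0.2077]
tool_rot: [0.999, 0.051, -0.0, -0.0]
force: [0.6, 0.4, 0.1]
finger_gap: 1.001
gripper_force: 0.0
```

Run:
```python
from h import *
print(manip.sense()["q"])
go(.485,.24,.11,6)
# holes on upscaled red channel
s=dict(np.load("top0.npz"));g=s["pixels"][...,0].astype(np.float32)
for u0,v0 in((390,183),(405.6,200.3)):
    a=cv2.getRectSubPix(g,(7,7),(u0,v0));print(a.astype(int))
```

```text
[-3.17127697e-01  2.92694539e-01  1.94845861e+00  1.77880611e-05
  9.00623362e-01  1.15077445e+00]
p [ 0.42   -0.021   0.2077] yaw 5.89 travel [ 0.1143 -0.3162  0.1222] turn [-0.      0.0001 -0.0006] rows 6.9
[[ 30  31  46  73 107 114 113]
 [ 29  55  68 105 128 128 126]
 [ 55  65  56  87 125 126 125]
 [ 76  68  35  44 124 115 104]
 [ 85 109  82 101 122 108 100]
 [112 127 117 122 112 108 110]
 [127 127 124 113 109 109 111]]
[[107 106 110 120 127 129 129]
 [108 108 110 112 119 127 125]
 [113 119  96  71  95 122 111]
 [122 127  87  45  85 118  87]
 [128 129 108  81  99  95  54]
 [129 129 120 107  88  54  30]
 [125 118  99  76  49  28  23]]
```

apply_moves(claw=[0.5, 0.5, 0.5, 0.5, 0.5], travel=[[0.114, -0.316, 0.1], [0.114, -0.316, 0.122], [0.114, -0.316, 0.122], [0.114, -0.316, 0.122], [0.114, -0.316, 0.122]], turn=[[0, 0, 0], [0, 0, 0], [0, 0, 0], [0, 0, 0], [0, 0, 0]])

```text
t: 1.77
tcp_pos: [0.4673, 0.1693, 0.1368]
tool_rot: [0.999, 0.052, -0.0, 0.0]
force: [1.2, -0.1, 1.1]
finger_gap: 0.752
gripper_force: 0.0
```

Run:
```python
from h import *
s=dict(np.load("top0.npz"))
H=ray(s,[389.4,405.6],[182.95,200.2],.132);d=H[0]-H[1];print(H.mean(0),np.linalg.norm(d),np.degrees(np.arctan2(d[1],d[0])))
go(.485,.24,.11,5.5)
go(.485,.24,.039,5.5)
```

```text
[ 0.56990546 -0.20798591  0.132     ] 0.06060660958871578 40.425702144653286
p [0.4673 0.1693 0.1368] yaw 5.94 travel [ 0.0311 -0.0856  0.0335] turn [0.     0.0001 0.0024] rows 1.9
p [0.4673 0.1693 0.1368] yaw 5.94 travel [ 0.0312 -0.0856  0.1222] turn [0.     0.0001 0.0024] rows 2.9
```

apply_moves(claw=[0.2, 0.2, 0.2, 0.2], travel=[[0.028, -0.077, 0.03], [0.028, -0.077, 0.03], [0.028, -0.077, 0.03], [0.028, -0.077, 0.03]], turn=[[0, 0, 0.002], [0, 0, 0.002], [0, 0, 0.002], [0, 0, 0.002]])

```text
t: 2.1
tcp_pos: [0.4826, 0.2319, 0.1126]
tool_rot: [0.999, 0.05, -0.001, 0.0]
force: [-0.4, -0.6, -0.2]
finger_gap: 0.6
gripper_force: 0.0
```

Run:
```python
from h import *
go(.485,.24,.039,5.5)
```

```text
p [0.4826 0.2319 0.1126] yaw 5.75 travel [ 0.0042 -0.0098  0.092 ] turn [0.0002 0.0006 0.0014] rows 1.8
```

apply_moves(claw=[0.2, 0.2, 0.2, 0.2], travel=[[0.004, -0.01, 0.045], [0.004, -0.01, 0.092], [0.004, -0.01, 0.092], [0.004, -0.01, 0.092]], turn=[[0, 0, 0.0015], [0, 0, 0.0015], [0, 0, 0.0015], [0, 0, 0.0015]])

```text
t: 2.43
tcp_pos: [0.4836, 0.2373, 0.0386]
tool_rot: [0.999, 0.045, -0.003, 0.001]
force: [0.5, -0.5, -0.6]
finger_gap: 0.598
gripper_force: 0.0
```

apply_moves(claw=[-1, -1, -1, -1, -1], travel=[[0, 0, 0], [0, 0, 0], [0, 0, 0], [0, 0, 0], [0, 0, 0]], turn=[[0, 0, 0], [0, 0, 0], [0, 0, 0], [0, 0, 0], [0, 0, 0]], newtons=40)

```text
t: 2.85
tcp_pos: [0.4873, 0.2392, 0.0427]
tool_rot: [0.999, 0.046, 0.002, -0.0]
force: [0.0, -0.9, 8.6]
finger_gap: 0.133
gripper_force: 45.5
```

Run:
```python
from h import *
q=manip.sense();print(q["finger_gap"],q["gripper_force"],q["force"],q["ft_torque"]);go(.485,.24,.12,5.5)
s=snap("top");save(s,"pics/g.png",(200,190,300,260),6)
```

```text
0.13303967358124671 45.538442730903625 [ 9.33978357e-04 -9.15282946e-01  8.64540583e+00] [-0.21195345  0.05250351 -0.05320345]
p [0.4873 0.2392 0.0427] yaw 5.29 travel [-0.0024 -0.0013 -0.0967] turn [-0.0001 -0.0015 -0.0012] rows 1.9
```

apply_moves(claw=[-1, -1, -1, -1, -1], travel=[[0, 0, 0], [0, 0, 0], [0, 0, -0.05], [0, 0, -0.1], [0, 0, -0.15]], turn=[[0, 0, 0], [0, 0, 0], [0, 0, 0], [0, 0, 0], [0, 0, 0]], newtons=110)

```text
t: 3.32
tcp_pos: [0.4851, 0.2388, 0.1614]
tool_rot: [0.999, 0.046, -0.001, 0.0]
force: [0.3, -0.5, -1.3]
finger_gap: 0.122
gripper_force: 108.1
```

Run:
```python
from h import *
q=manip.sense();print(q["finger_gap"],q["gripper_force"],q["force"],q["ft_torque"]);go(.569,-.209,.205,40.4)
s=snap("scene");save(s,"pics/g2.png",(340,180,470,280),6);np.savez("scene1.npz",**s)
go(.569,-.209,.205,40.4)
```

```text
0.12156127575379604 108.14621686935425 [ 0.34912103 -0.45468122 -1.25488336] [ 0.06101788 -0.0590439   0.01274799]
p [0.4851 0.2388 0.1614] yaw 5.28 travel [ 0.0528  0.5671 -0.0544] turn [-1.000e-04  5.000e-04 -1.951e-01] rows 11.0
p [0.4901 0.2404 0.1697] yaw 5.32 travel [ 0.0468  0.5684 -0.0448] turn [ 0.0007 -0.0047 -0.1949] rows 11.0
```

View pics/g2.png

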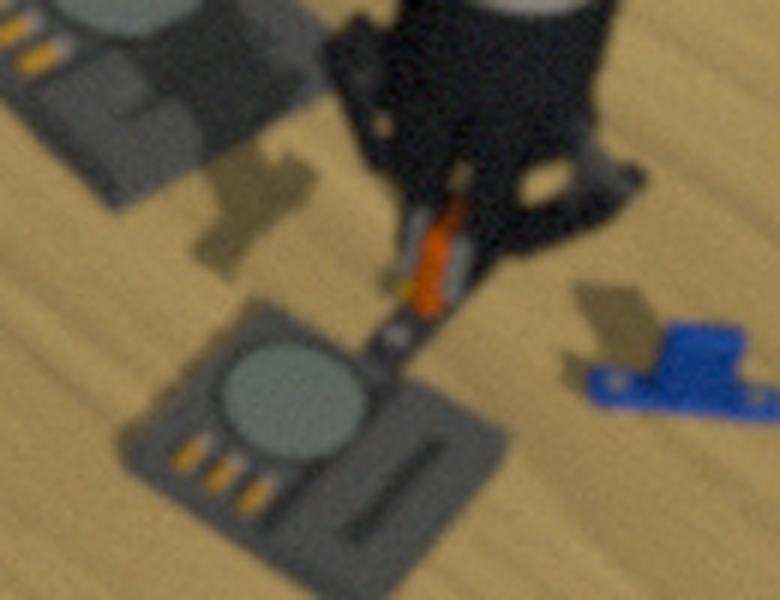

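The spanner is lifted clear of the slot and held upright, with the bar end visible near (395,335) in the crop. Next I carry it to the lamp.

apply_moves(claw=[-1, -1, -1, -1, -1], travel=[[0.01, 0.03, -0.043], [0.047, 0.568, -0.045], [0.047, 0.568, -0.045], [0.047, 0.568, -0.045], [0.047, 0.568, -0.045]], turn=[[0, 0, 0], [0, 0, 0], [0, 0, 0], [0, 0, 0], [0, 0, 0]])

```text
t: 3.78
tcp_pos: [0.5224, 0.0505, 0.1958]
tool_rot: [0.999, 0.047, 0.001, 0.0]
force: [1.4, 0.2, -1.2]
finger_gap: 0.12
gripper_force: 108.3
```

apply_moves(claw=[-1, -1, -1, -1, -1], travel=[[0.03, 0.33, 0], [0.03, 0.33, 0], [0.03, 0.33, 0], [0.03, 0.33, 0], [0.03, 0.33, 0]], turn=[[0, 0, -0.195], [0, 0, -0.195], [0, 0, -0.195], [0, 0, -0.195], [0, 0, -0.195]])

```text
t: 4.2
tcp_pos: [0.5581, -0.1427, 0.1955]
tool_rot: [0.942, 0.337, 0.0, 0.0]
force: [0.2, 0.2, -1.6]
finger_gap: 0.118
gripper_force: 108.3
```

Run:
```python
from h import *
go(.569,-.209,.205,40.4)
```

```text
p [ 0.5581 -0.1427  0.1955] yaw 39.38 travel [-0.0421  0.0727 -0.0119] turn [ 0.0003 -0.0002 -0.0057] rows 1.6
```

apply_moves(claw=[-1, -1, -1, -1, -1], travel=[[-0.038, 0.064, 0], [-0.038, 0.064, 0], [-0.038, 0.064, 0], [-0.038, 0.064, 0], [-0.038, 0.064, 0]], turn=[[0, 0, -0.004], [0, 0, -0.004], [0, 0, -0.004], [0, 0, -0.004], [0, 0, -0.004]])

```text
t: 4.62
tcp_pos: [0.5662, -0.1985, 0.1946]
tool_rot: [0.94, 0.34, -0.0, -0.001]
force: [-0.5, 0.3, -1.1]
finger_gap: 0.121
gripper_force: 108.3
```

Run:
```python
from h import *
print(manip.sense()["q"],manip.sense()["force"])
a=snap("top");b=snap("scene");np.savez("top2.npz",**a);np.savez("scene2.npz",**b)
go(.569,-.209,.165,40.4)
u=[cv2.resize(x["pixels"][v:v+70,c:c+70],(390,390),interpolation=cv2.INTER_CUBIC) for x,c,v in((a,365,155),(b,230,120))]
cv2.imwrite("pics/h.png",np.hstack(u)[:,:,::-1])
```

```text
[-5.23573502e-01  5.37479482e-01  1.53353027e+00  7.14476288e-04
  1.07216675e+00  3.52999156e-01] [-0.52154355  0.30193945 -1.06024452]
p [ 0.5664 -0.1979  0.1947] yaw 39.85 travel [-0.0065  0.0128  0.0371] turn [-0.0004  0.     -0.003 ] rows 0.8
```

View pics/h.png

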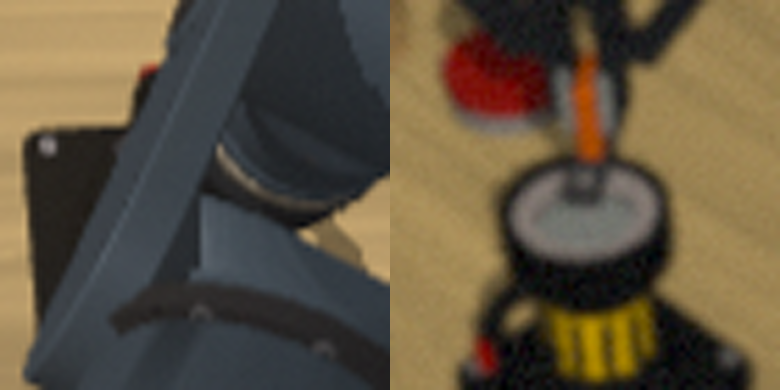

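The top view is blocked by the arm. The scene view looks along the bar: the orange paddle is at crop (590,110) and the bar end at (585,185), just over the ring.

Run:
```python
from h import *
s=dict(np.load("scene2.npz"));hsv=cv2.cvtColor(s["pixels"],cv2.COLOR_RGB2HSV)
o=(hsv[...,0]<14)&(hsv[...,0]>4)&(hsv[...,1]>150)&(hsv[...,2]>90);o[:,:255]=0;o[:,275:]=0;o[:120]=0;o[160:]=0
v,u=np.nonzero(o);print(len(u))
for r in np.unique(v): print(r,u[v==r].min(),u[v==r].max(),end=" | ")
C=cloud(s);P=C[o];print("\norange cloud med",np.median(P,0),np.percentile(P,[5,95],0))
p=np.array([.5664,-.1979,.1947]);a=np.radians(39.85);tx=np.array([np.cos(a),np.sin(a),0])
for k in(.017,):
  for z in(.0126+.02,.001,-.0127): print("pred paddle near edge",z,proj(s,p+tx*k+[0,0,z]))
print("pred bar end top",proj(s,p+tx*.042+[0,0,-.0127]),proj(s,p+tx*.042+[0,0,-.0207]))
g=s["pixels"].sum(2)//3;print(g[145:162,255:277])
for X in([.5693,-.209,.132],[.5678,-.2116,.132]):print("ring",proj(s,X))
d=s["depth"][145:160,258:272];print((d*1000).astype(int)[::2])
```

```text
77
129 266 266 | 130 264 266 | 131 264 266 | 132 264 266 | 133 263 266 | 134 263 266 | 135 263 266 | 136 263 266 | 137 263 266 | 138 263 266 | 139 263 266 | 140 263 266 | 141 264 266 | 142 264 266 | 143 264 267 | 144 263 267 | 145 264 268 | 146 263 268 | 147 263 268 | 148 264 267 | 
orange cloud med [ 0.57340719 -0.19116561  0.21166379] [[ 0.55754043 -0.20870394  0.18500019]
 [ 0.57823483 -0.18583496  0.22907726]]
pred paddle near edge 0.032600000000000004 [263.74955869 136.63714213]
pred paddle near edge 0.001 [264.80913221 146.0517603 ]
pred paddle near edge -0.0127 [265.2557623  150.02019824]
pred bar end top [263.34361197 156.215393  ] [263.61415087 158.50455427]
[[119 121 110 101  87  82  81  81  76  78  77  78  72  66  56  76  99 114
  122 122 125 124]
 [124 123 116 105  92  78  75  71  70  75  79  81  76  59  57  71  98 114
  118 120 121 122]
 [123 116 111  98  85  66  58  62  64  71  80  78  71  61  49  60  89 102
  114 110 115 120]
 [104 100  87  71  57  43  40  39  49  64  70  68  66  54  40  46  65  80
   86  97 107 115]
 [ 78  60  52  44  44  40  39  42  51  55  60  61  5
[... 1108 characters left out ...]
1 117 113 112 114 115 117 119
  119 113 103  85]]
ring [264.70444363 158.36074836]
ring [264.54213114 157.65950354]
[[1475 1483 1475 1478 1473 1483 1187 1181 1184 1180 1189 1200 1196 1479]
 [1472 1465 1474 1264 1259 1262 1191 1186 1186 1187 1189 1193 1201 1262]
 [1252 1257 1259 1260 1262 1189 1186 1188 1188 1187 1187 1193 1262 1258]
 [1260 1259 1258 1257 1184 1182 1183 1178 1184 1184 1182 1190 1256 1262]
 [1251 1253 1250 1252 1179 1178 1177 1172 1178 1176 1177 1259 1250 1255]
 [1247 1255 1259 1177 1172 1178 1175 1175 1172 1170 1255 1260 1258 1261]
 [1253 1254 1251 1254 1258 1249 1253 1197 1192 1249 1255 1253 1249 1251]
 [1249 1249 1248 1242 1245 1247 1247 1248 1247 1251 1242 1245 1248 1248]]
```

Run:
```python
from h import *
s=dict(np.load("scene2.npz"));C=cloud(s)
p=np.array([.5664,-.1979,.1947]);a=np.radians(39.85);tx=np.array([np.cos(a),np.sin(a),0]);ty=np.array([np.sin(a),-np.cos(a),0])
def f(X): X=np.atleast_2d(X)-p;return np.stack([X@tx,X@ty,X[:,2]],1)*1000
B=C[150:157,258:270].reshape(-1,3);B=B[(B[:,2]>.155)]
F=f(B);print(F[np.argsort(F[:,2])].round(0)[:45].tolist())
R=C[150:175,250:285].reshape(-1,3);R=R[(R[:,2]>.11)&(R[:,2]<.145)];print("ring/lens z hist",np.histogram(R[:,2],8))
print("ring ctr in tool axes",f([[.5693,-.209,.132],[.5678,-.2116,.132],[.5699,-.208,.132]]).round(1))
```

```text
[[35.0, 6.0, -19.0], [35.0, 3.0, -19.0], [35.0, 0.0, -18.0], [37.0, -8.0, -16.0], [17.0, -10.0, -15.0], [13.0, -9.0, -15.0], [35.0, 3.0, -15.0], [36.0, 8.0, -15.0], [30.0, -10.0, -14.0], [39.0, -4.0, -14.0], [23.0, -9.0, -14.0], [39.0, -6.0, -14.0], [36.0, -1.0, -13.0], [36.0, -3.0, -13.0], [16.0, -2.0, -13.0], [33.0, -5.0, -13.0], [17.0, -5.0, -12.0], [35.0, 5.0, -12.0], [31.0, 6.0, -12.0], [23.0, 7.0, -12.0], [30.0, -5.0, -12.0], [22.0, -6.0, -12.0], [31.0, 3.0, -12.0], [22.0, -3.0, -11.0], [23.0, 2.0, -11.0], [38.0, -6.0, -11.0], [36.0, 7.0, -11.0], [40.0, 4.0, -11.0], [18.0, -8.0, -11.0], [28.0, 4.0, -11.0], [20.0, 5.0, -11.0], [32.0, 0.0, -11.0], [31.0, -10.0, -10.0], [23.0, -9.0, -10.0], [24.0, 4.0, -10.0], [27.0, -7.0, -10.0], [39.0, -9.0, -10.0], [31.0, -8.0, -10.0], [28.0, 1.0, -10.0], [29.0, -2.0, -9.0], [38.0, 1.0, -9.0], [38.0, -1.0, -8.0], [22.0, 2.0, -8.0], [37.0, -9.0, -8.0], [38.0, -4.0, -8.0]]
ring/lens z hist (array([ 27,  42,  38,  86, 103,  79, 180,  95]), array([0.1105837 , 0.1145021 , 0.11842051, 0.12233892, 0.12625733,
       0.13017574, 0.13409415, 0.13801255, 0.14193096]))
ring ctr in tool axes [[ -4.9  10.4 -62.7]
 [ -7.7  11.4 -62.7]
 [ -3.8  10.  -62.7]]
```

apply_moves(claw=[-1, -1, -1, -1, -1], travel=[[-0.001, 0.0135, 0.015], [-0.001, 0.0135, 0.0275], [-0.001, 0.0135, 0.0275], [-0.001, 0.0135, 0.0275], [-0.001, 0.0135, 0.0275]], turn=[[0, 0, -0.003], [0, 0, -0.003], [0, 0, -0.003], [0, 0, -0.003], [0, 0, -0.003]])

```text
t: 5.13
tcp_pos: [0.573, -0.2077, 0.1725]
tool_rot: [0.939, 0.345, -0.0, -0.0]
force: [-0.8, 0.1, -0.9]
finger_gap: 0.121
gripper_force: 108.3
```

Run:
```python
from h import *
b=snap("scene");np.savez("scene3.npz",**b);print(manip.sense()["force"],manip.sense()["ft_torque"]);go(.569,-.209,.165,40.4)
c=b["pixels"][125:190,230:300];cv2.imwrite("pics/h3.png",cv2.resize(c,None,fx=9,fy=9,interpolation=cv2.INTER_CUBIC)[:,:,::-1])
```

```text
[-0.57396744  0.27465158 -0.803783  ] [ 0.02892614  0.00956259 -0.0243306 ]
p [ 0.5733 -0.208   0.1728] yaw 40.33 travel [-0.0049 -0.0025  0.0098] turn [-0.     -0.     -0.0004] rows 0.2
```

View pics/h3.png

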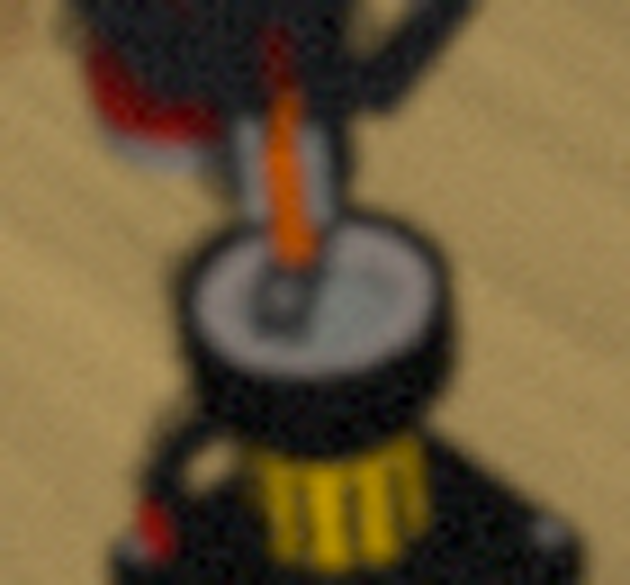

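The bar end is at crop (285,310) and the ring centre at (318,298). The handle is upright and nothing is touching.

Run:
```python
from h import *
s=dict(np.load("scene3.npz"));a=np.radians(40.4);tx=np.array([np.cos(a),np.sin(a),0]);ty=np.array([np.sin(a),-np.cos(a),0])
hsv=cv2.cvtColor(s["pixels"],cv2.COLOR_RGB2HSV)
o=(hsv[...,0]<14)&(hsv[...,0]>4)&(hsv[...,1]>150)&(hsv[...,2]>90);o[:,:255]=0;o[:,275:]=0;o[:130]=0;o[165:]=0
v,u=np.nonzero(o);print([(int(r),int(u[v==r].min()),int(u[v==r].max())) for r in np.unique(v)])
g=s["pixels"].sum(2)//3;print(g[150:165,255:272])
for name,c in(("ringctr scene",[.5678,-.2116,.132]),("corr",[.569,-.2105,.132])):
    c=np.array(c);t=np.array([0,0,.007])
    print(name,proj(s,c))
    for n,k,w,z in(("bar end top L",42,-9,21),("bar end top R",42,9,21),("bar end bot L",42,-9,13),("bar end bot R",42,9,13),("paddle near bottom",17,0,21),("paddle near top",17,0,63)):
        print("  ",n,proj(s,c+t+tx*k/1e3+ty*w/1e3+[0,0,z/1e3]).round(2))
# ellipse of ring outer edge now? per-mm sensitivities
c=np.array([.569,-.2105,.155]);print("d/dmm tx,ty",(proj(s,c+tx*.001)-proj(s,c)).round(3),(proj(s,c+ty*.001)-proj(s,c)).round(3))
```

```text
[(135, 261, 262), (136, 261, 262), (137, 260, 262), (138, 260, 262), (139, 260, 262), (140, 260, 262), (141, 260, 262), (142, 259, 262), (143, 260, 262), (144, 260, 263), (145, 260, 263), (146, 260, 263), (147, 260, 263), (148, 260, 263), (149, 260, 263), (150, 260, 264), (151, 260, 264), (152, 261, 264), (153, 261, 264), (154, 262, 263)]
[[ 49  49  54  59  68  73  77  81  82  79  68  61  70  86  93  87  79]
 [ 37  52  65  75  77  83  78  82  76  70  58  66  88 107 114 114 109]
 [ 56  80  92 100  89  85  82  82  83  71  61  78  93 113 119 121 119]
 [ 90 106 112 106  88  79  72  77  69  67  65  77 102 117 118 117 113]
 [108 116 117 101  75  63  65  67  59  55  57  83  98 111 112 112 109]
 [118 119 109  88  70  56  55  59  48  53  57  77  98 107 108 101 101]
 [121 110 102  80  64  66  73  65  56  50  68  92 106 110 108 106 101]
 [119 105  92  72  65  79  80  74  63  62  80 102 112 115 113 111 104]
 [115 104  89  70  66  73  86  75  64  65  88 111 117 113 114 114 112]
 [112 103  89  70  61  64  68  63  59  72  96 110 115 117 115 109 112]
 [115 106  90  67  51  55  57  54  56  79 100 109 113 117 111 114 111]
 [117 115  99  77  62  58  54  60  67  84 105 116 115 113 116 113 114]
 [117 112 110  89  81  80  77  72  79  91 110 114 111 112 116 116 118]
 [101 111 112 110 109 102  95  92  96 103 113 113 114 113 119 114 113]
 [ 76  95 106 113 111 108 107 109 112 113 113 112 111 113 107 106  97]]
ringctr scene [264.54213114 157.65950354]
   bar end top L [263.93 160.44]
   bar end top R [257.29 159.94]
   bar end bot L [264.19 162.67]
   bar end bot R [257.58 162.17]
   paddle near bottom [262.44 154.05]
   paddle near top [261. 142.]
corr [264.45090069 158.04876807]
   bar end top L [263.83 160.85]
   bar end top R [257.19 160.35]
   bar end bot L [264.1  163.08]
   bar end bot R [257.48 162.58]
   paddle near bottom [262.34 154.44]
   paddle near top [260.9 142.4]
d/dmm tx,ty [-0.071  0.238] [-0.36  -0.027]
```

apply_moves(claw=[-1, -1, -1, -1, -1], travel=[[0.0013, 0, 0.004], [0.0013, 0, 0.007], [0.0013, 0, 0.009], [0.0013, 0, 0.01], [0.0013, 0, 0.01]], turn=[[0, 0, 0], [0, 0, 0], [0, 0, 0], [0, 0, 0], [0, 0, 0]])

```text
t: 5.6
tcp_pos: [0.5741, -0.2079, 0.165]
tool_rot: [0.939, 0.344, 0.0, -0.0]
force: [-0.7, 0.8, 3.1]
finger_gap: 0.125
gripper_force: 109.0
```

Run:
```python
from h import *
q=manip.sense();print(q["force"],q["ft_torque"]);go(*q["tcp_pos"],40.4)
```

```text
[-0.73088279  0.76417369  3.08248955] [ 0.22887978  0.149952   -0.00307234]
p [ 0.5741 -0.2079  0.165 ] yaw 40.28 travel [0. 0. 0.] turn [-0.     -0.0001 -0.0006] rows 0.0
```

apply_moves(claw=[-1, -1, -1, -1, -1], travel=[[0.0, 0, 0.001], [0.0005, 0, 0.001], [0.001, 0, 0.001], [0.0015, 0, 0.001], [0.002, 0, 0.001]], turn=[[0, 0, 0], [0, 0, 0], [0, 0, 0], [0, 0, 0], [0, 0, 0]])

```text
t: 6.02
tcp_pos: [0.5745, -0.2076, 0.1647]
tool_rot: [0.939, 0.345, -0.001, 0.0]
force: [-4.8, -0.6, 6.2]
finger_gap: 0.121
gripper_force: 109.5
```

```bash
cat >> h.py <<'E'
def st():
    q=manip.sense();R=Ro.from_quat(q["tool_rot"]).inv()
    print("t",round(q["t"],2),"p",q["tcp_pos"].round(4),"F tool",R.apply(q["force"]).round(1),"M tool",R.apply(q["ft_torque"]).round(2),"yaw",round(np.degrees(np.arctan2(*R.inv().as_matrix()[1::-1,0])),2),"tilt",(R.inv().as_matrix()[:2,2]).round(4),"inplane tool x,y mm",(R.apply(q["tcp_pos"]-np.array([.5741,-.2079,.165]))*1000).round(2))
E
python3 -c "
from h import *;st()"
```

```text
t 6.02 p [ 0.5745 -0.2076  0.1647] F tool [-4.  -2.6 -6.2] M tool [ 0.39 -0.6   0.01] yaw 40.32 tilt [-0.0015 -0.0013] inplane tool x,y mm [0.51 0.06 0.35]
```

apply_moves(claw=[-1, -1, -1, -1, -1], travel=[[-0.0005, -0.0005, 0.0005], [-0.0005, -0.001, 0.0005], [-0.0005, -0.0015, 0.0005], [-0.0005, -0.002, 0.0005], [-0.0005, -0.002, 0.0005]], turn=[[0, 0, 0], [0, 0, 0], [0, 0, 0], [0, 0, 0], [0, 0, 0]])

```text
t: 6.43
tcp_pos: [0.574, -0.2068, 0.1642]
tool_rot: [0.939, 0.344, 0.0, 0.001]
force: [-0.4, 0.6, 2.0]
finger_gap: 0.124
gripper_force: 109.1
```

```bash
python3 -c "
from h import *;st()"
```

```text
t 6.43 p [ 0.574  -0.2068  0.1642] F tool [ 0.  -0.7 -2. ] M tool [ 0.25 -0.19 -0.11] yaw 40.29 tilt [ 0.0007 -0.0014] inplane tool x,y mm [ 0.68 -0.89  0.79]
```

apply_moves(claw=[-1, -1, -1, -1], travel=[[0, 0, 0.0005], [0, 0, 0.001], [0, 0, 0.001], [0, 0, 0.001]], turn=[[0, 0, 0], [0, 0, 0], [0, 0, 0], [0, 0, 0]])

```text
t: 6.77
tcp_pos: [0.5735, -0.2056, 0.1618]
tool_rot: [0.939, 0.344, -0.001, -0.001]
force: [-0.3, 0.9, -1.8]
finger_gap: 0.118
gripper_force: 108.7
```

```bash
python3 -c "
from h import *;st()"
```

```text
t 6.77 p [ 0.5735 -0.2056  0.1618] F tool [ 0.4 -0.8  1.8] M tool [ 0.19 -0.03 -0.04] yaw 40.3 tilt [-0.0015  0.001 ] inplane tool x,y mm [ 1.04 -2.12  3.19]
```

apply_moves(claw=[-1, -1, -1, -1, -1], travel=[[0, 0, 0.0005], [0, 0, 0.001], [0, 0, 0.0015], [0, 0, 0.002], [0, 0, 0.002]], turn=[[0, 0, 0], [0, 0, 0], [0, 0, 0], [0, 0, 0], [0, 0, 0]])

```text
t: 7.18
tcp_pos: [0.5737, -0.2059, 0.1608]
tool_rot: [0.939, 0.344, -0.0, -0.0]
force: [-1.8, 0.5, 0.1]
finger_gap: 0.123
gripper_force: 108.6
```

```bash
python3 -c "
from h import *;st()
s=snap('scene');save(s,'pics/i.png',(230,125,300,190),9)"
```

```text
t 7.18 p [ 0.5737 -0.2059  0.1608] F tool [-1.1 -1.6 -0.1] M tool [ 0.31 -0.13 -0.06] yaw 40.3 tilt [-0.0006  0.0003] inplane tool x,y mm [ 1.03 -1.79  4.22]
```

View pics/i.png

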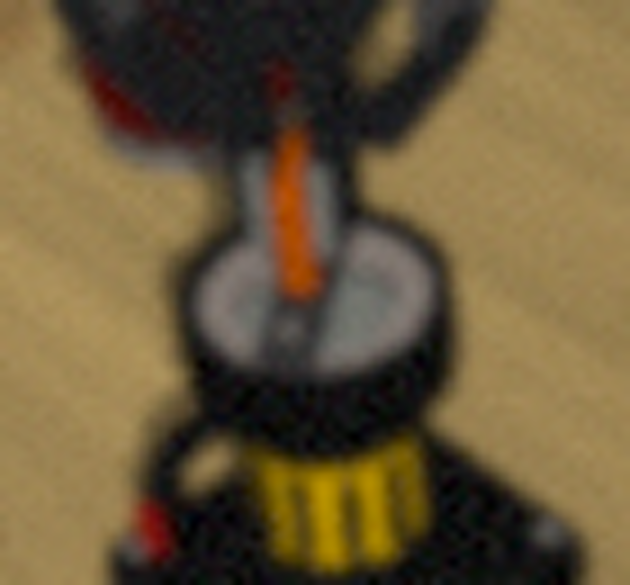

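The bar end is at crop (290,345), low over the ring, and the pins are about 4 mm in with almost no force. I'll go about 1.2 mm further.

apply_moves(claw=[-1, -1, -1, -1], travel=[[0, 0, 0.0007], [0, 0, 0.0014], [0, 0, 0.0016], [0, 0, 0.0016]], turn=[[0, 0, 0], [0, 0, 0], [0, 0, 0], [0, 0, 0]])

```text
t: 7.57
tcp_pos: [0.5738, -0.2059, 0.1597]
tool_rot: [0.939, 0.344, -0.0, -0.0]
force: [-2.3, 1.0, 0.3]
finger_gap: 0.115
gripper_force: 108.6
```

```bash
python3 -c "
from h import *;st()"
```

```text
t 7.57 p [ 0.5738 -0.2059  0.1597] F tool [-1.1 -2.2 -0.3] M tool [ 0.44 -0.19 -0.  ] yaw 40.29 tilt [-0.0004  0.0002] inplane tool x,y mm [ 1.03 -1.69  5.35]
```

apply_moves(claw=[-1, -1, -1, -1, -1], travel=[[-0.0002, -0.0005, 0.0004], [-0.0002, 0.0, 0.0004], [-0.0003, 0.0006, 0.0004], [-0.0004, 0.0011, 0.0004], [-0.0006, 0.0016, 0.0004]], turn=[[0, 0, 0], [0, 0, 0.0278], [0, 0, 0.0556], [0, 0, 0.0833], [0, 0, 0.1111]])

```text
t: 7.98
tcp_pos: [0.5741, -0.2068, 0.1594]
tool_rot: [0.985, 0.174, -0.0, -0.0]
force: [-2.2, 1.6, 2.1]
finger_gap: 0.121
gripper_force: 108.7
```

```bash
python3 -c "
from h import *;st()"
```

```text
t 7.98 p [ 0.5741 -0.2068  0.1594] F tool [-1.5 -2.3 -2.1] M tool [ 0.57 -0.28 -0.17] yaw 20.08 tilt [-0.0008  0.0009] inplane tool x,y mm [ 0.38 -1.05  5.57]
```

apply_moves(claw=[-1, -1, -1, -1, -1], travel=[[-0.0003, -0.0004, 0], [-0.0003, -0.0002, 0], [-0.0003, 0, 0], [-0.0003, 0.0002, 0], [-0.0003, 0.0003, 0]], turn=[[0, 0, 0.0111], [0, 0, 0.0222], [0, 0, 0.0333], [0, 0, 0.0444], [0, 0, 0.0444]])

```text
t: 8.4
tcp_pos: [0.5742, -0.2074, 0.1594]
tool_rot: [0.994, 0.107, -0.0, -0.0]
force: [-3.4, 1.2, 1.3]
finger_gap: 0.118
gripper_force: 108.6
```

```bash
python3 -c "
from h import *;st()"
```

```text
t 8.4 p [ 0.5742 -0.2074  0.1594] F tool [-3.1 -1.9 -1.3] M tool [ 0.41 -0.26 -0.08] yaw 12.28 tilt [-0.0001  0.0003] inplane tool x,y mm [ 0.26 -0.49  5.55]
```

apply_moves(claw=[-1, -1, -1, -1, -1], travel=[[-0.0008, -0.0003, 0], [-0.0008, -0.0003, 0], [-0.0008, -0.0001, 0], [-0.0008, 0, 0], [-0.0008, 0.0001, 0]], turn=[[0, 0, 0], [0, 0, 0], [0, 0, 0.008], [0, 0, 0.016], [0, 0, 0.0222]], newtons=32)

```text
t: 8.82
tcp_pos: [0.5741, -0.2077, 0.1595]
tool_rot: [0.997, 0.072, 0.0, -0.0]
force: [-0.6, 2.6, 0.2]
finger_gap: 0.119
gripper_force: 108.5
```

```bash
python3 -c "
from h import *;st()"
```

```text
t 8.82 p [ 0.5741 -0.2077  0.1595] F tool [-0.2 -2.6 -0.2] M tool [ 0.49  0.04 -0.18] yaw 8.21 tilt [0.001  0.0002] inplane tool x,y mm [ 0.06 -0.24  5.54]
```

apply_moves(claw=[-1, -1, -1, -1, -1], travel=[[0, -0.0005, 0], [0, -0.0005, 0], [0, -0.0004, 0], [0, -0.0003, 0], [0, -0.0002, 0]], turn=[[0, 0, 0.005], [0, 0, 0.01], [0, 0, 0.015], [0, 0, 0.02], [0, 0, 0.0222]], newtons=32)

```text
t: 9.23
tcp_pos: [0.5741, -0.2079, 0.1595]
tool_rot: [0.999, 0.037, 0.0, 0.0]
force: [1.5, 2.2, 1.1]
finger_gap: 0.12
gripper_force: 108.5
```

```bash
python3 -c "
from h import *;st()"
```

```text
t 9.23 p [ 0.5741 -0.2079  0.1595] F tool [ 1.7 -2.1 -1.1] M tool [ 0.27  0.17 -0.14] yaw 4.24 tilt [ 0.0009 -0.0004] inplane tool x,y mm [-0.03 -0.05  5.54]
```

apply_moves(claw=[-0.68, -0.68, -1, -1, -1], travel=[[0, 0, 0], [0, 0, 0], [0, 0, 0], [0, 0, 0], [0, 0, 0]], turn=[[0, 0, 0], [0, 0, 0], [0, 0, 0], [0, 0, 0], [0, 0, 0]], newtons=28)

```text
t: 9.65
tcp_pos: [0.5737, -0.2079, 0.1594]
tool_rot: [0.999, 0.038, 0.0, 0.0]
force: [-0.1, 0.5, 0.4]
finger_gap: 0.136
gripper_force: 30.4
```

```bash
python3 -c "
from h import *;st();print(manip.sense()['gripper_force'])"
```

```text
t 9.65 p [ 0.5737 -0.2079  0.1594] F tool [-0.  -0.5 -0.4] M tool [-0.02  0.02  0.05] yaw 4.3 tilt [ 0.0002 -0.0004] inplane tool x,y mm [-0.39  0.01  5.57]
30.393869876861572
```

apply_moves(claw=[-1, -1, -1, -1, -1], travel=[[0, 0.0001, 0], [0, 0.0002, 0], [0, 0.0003, 0], [0, 0.0004, 0], [0, 0.0004, 0]], turn=[[0, 0, 0.006], [0, 0, 0.012], [0, 0, 0.018], [0, 0, 0.022], [0, 0, 0.022]])

```text
t: 10.07
tcp_pos: [0.5737, -0.2081, 0.1594]
tool_rot: [1.0, 0.003, 0.0, 0.0]
force: [-0.2, -0.6, 0.7]
finger_gap: 0.137
gripper_force: 30.5
```

```bash
python3 -c "
from h import *;st();print(manip.sense()['gripper_force'])"
```

```text
t 10.07 p [ 0.5737 -0.2081  0.1594] F tool [-0.2  0.6 -0.7] M tool [-0.07 -0.   -0.14] yaw 0.31 tilt [ 0.0001 -0.0004] inplane tool x,y mm [-0.4   0.24  5.56]
30.45538902282715
```

apply_moves(claw=[-1, -1, -1, -1, -1], travel=[[0, 0.0001, 0], [0, 0.0002, 0], [0, 0.0003, 0], [0, 0.0003, 0], [0, 0.0003, 0]], turn=[[0, 0, 0.006], [0, 0, 0.012], [0, 0, 0.018], [0, 0, 0.022], [0, 0, 0.022]])

```text
t: 10.48
tcp_pos: [0.5737, -0.2084, 0.1594]
tool_rot: [0.999, -0.032, 0.0, 0.0]
force: [-0.7, -1.4, 0.7]
finger_gap: 0.132
gripper_force: 30.5
```

```bash
python3 -c "
from h import *;st();print(manip.sense()['gripper_force'])"
```

```text
t 10.48 p [ 0.5737 -0.2084  0.1594] F tool [-0.6  1.4 -0.7] M tool [-0.23 -0.08 -0.12] yaw -3.65 tilt [ 0.0001 -0.0003] inplane tool x,y mm [-0.35  0.5   5.59]
30.51188886165619
```

apply_moves(claw=[-1, -1, -1, -1, -1], travel=[[-0.0001, 0.0003, 0], [-0.0001, 0.0004, 0], [-0.0002, 0.0006, 0], [-0.0002, 0.0007, 0], [-0.0002, 0.0007, 0]], turn=[[0, 0, 0.006], [0, 0, 0.012], [0, 0, 0.018], [0, 0, 0.022], [0, 0, 0.022]])

```text
t: 10.9
tcp_pos: [0.5736, -0.2085, 0.1594]
tool_rot: [0.998, -0.066, -0.0, 0.0]
force: [-0.3, 0.2, 1.9]
finger_gap: 0.136
gripper_force: 39.0
```

```bash
python3 -c "
from h import *;st();print(manip.sense()['gripper_force'])"
```

```text
t 10.9 p [ 0.5736 -0.2085  0.1594] F tool [-0.4 -0.2 -1.9] M tool [ 0.1   0.04 -0.85] yaw -7.51 tilt [-0.0001 -0.0001] inplane tool x,y mm [-0.44  0.7   5.57]
38.97032618522644
```

The ring is at its stop with 0.85 N m, so I ease off slightly.

apply_moves(claw=[-1, -1, -1], travel=[[0, 0, 0], [0, 0, 0], [0, 0, 0]], turn=[[0, 0, -0.002], [0, 0, -0.002], [0, 0, -0.002]])

```text
t: 11.15
tcp_pos: [0.5736, -0.2086, 0.1594]
tool_rot: [0.998, -0.063, 0.0, -0.0]
force: [-0.6, 1.0, 2.2]
finger_gap: 0.137
gripper_force: 36.6
```

```bash
python3 -c "
from h import *;st();print(manip.sense()['gripper_force'])"
```

```text
t 11.15 p [ 0.5736 -0.2086  0.1594] F tool [-0.7 -0.9 -2.2] M tool [ 0.22 -0.   -0.75] yaw -7.19 tilt [0.0001 0.0001] inplane tool x,y mm [-0.45  0.76  5.57]
36.61816656589508
```

apply_moves(claw=[-1, -1, -1, -1, -1], travel=[[0, 0, 0], [0, 0, 0], [0, 0, 0], [0, 0, 0], [0, 0, 0]], turn=[[0, 0, -0.0025], [0, 0, -0.0025], [0, 0, -0.0025], [0, 0, -0.0025], [0, 0, -0.0025]])

```text
t: 11.57
tcp_pos: [0.5736, -0.2086, 0.1594]
tool_rot: [0.998, -0.059, 0.0, -0.0]
force: [0.3, 1.6, 2.7]
finger_gap: 0.135
gripper_force: 33.9
```

```bash
python3 -c "
from h import *;st();print(manip.sense()['gripper_force'])"
```

```text
t 11.57 p [ 0.5736 -0.2086  0.1594] F tool [ 0.1 -1.7 -2.7] M tool [ 0.3   0.01 -0.62] yaw -6.78 tilt [0.0002 0.0004] inplane tool x,y mm [-0.45  0.79  5.59]
33.85996162891388
```

apply_moves(claw=[-1, -1, -1, -1, -1], travel=[[0, -0.0002, 0], [0, -0.0003, 0], [0, -0.0003, -0.003], [0, -0.0003, -0.006], [0, -0.0003, -0.01]], turn=[[0, 0, -0.008], [0, 0, -0.015], [0, 0, -0.015], [0, 0, -0.015], [0, 0, -0.015]])

```text
t: 11.98
tcp_pos: [0.5729, -0.2085, 0.1668]
tool_rot: [0.999, -0.036, -0.001, -0.0]
force: [0.9, -0.2, -1.3]
finger_gap: 0.133
gripper_force: 30.2
```

```bash
python3 -c "
from h import *;st()"
```

```text
t 11.98 p [ 0.5729 -0.2085  0.1668] F tool [1.  0.2 1.3] M tool [-0.03  0.04  0.01] yaw -4.11 tilt [-0.0014  0.0007] inplane tool x,y mm [-1.11  0.68 -1.85]
```

Clean lift-out. Now I raise it further, firm up the grip and carry it back.

apply_moves(claw=[-1, -1, -1, -1, -1], travel=[[0, 0, -0.02], [0, 0, -0.04], [0, 0, -0.05], [0, 0, -0.05], [0, 0, -0.05]], turn=[[0, 0, 0], [0, 0, 0], [0, 0, 0], [0, 0, 0], [0, 0, 0]], newtons=60)

```text
t: 12.4
tcp_pos: [0.5735, -0.2086, 0.2076]
tool_rot: [0.999, -0.036, 0.0, 0.0]
force: [0.4, 0.3, 0.1]
finger_gap: 0.127
gripper_force: 63.4
```

```bash
python3 -c "
from h import *;st()
go(.4875,.2392,.15,5.3)
a=snap('top');b=snap('scene');np.savez('top4.npz',**a);np.savez('scene4.npz',**b)"
```

```text
t 12.4 p [ 0.5735 -0.2086  0.2076] F tool [ 0.4 -0.3 -0.1] M tool [-0.01 -0.   -0.06] yaw -4.07 tilt [ 0.0006 -0.0004] inplane tool x,y mm [ -0.52   0.78 -42.56]
p [ 0.5735 -0.2086  0.2076] yaw -4.07 travel [-0.147  -0.5507  0.0717] turn [ 0.0001 -0.0002 -0.0521] rows 11.0
```

apply_moves(claw=[-1, -1, -1, -1, -1], travel=[[-0.145, -0.54, 0], [-0.145, -0.54, 0], [-0.145, -0.54, 0], [-0.145, -0.54, 0], [-0.145, -0.54, 0]], turn=[[0, 0, -0.05], [0, 0, -0.05], [0, 0, -0.05], [0, 0, -0.05], [0, 0, -0.05]])

```text
t: 12.92
tcp_pos: [0.5325, -0.0023, 0.2063]
tool_rot: [0.999, 0.043, -0.001, -0.0]
force: [0.8, 1.0, -0.9]
finger_gap: 0.127
gripper_force: 63.5
```

Run:
```python
from h import *
s=dict(np.load("top4.npz"));C=cloud(s);g=cv2.cvtColor(s["pixels"],cv2.COLOR_RGB2GRAY)
o=np.array([.4847,.2395]);a=np.radians(6.3);cx=np.array([np.cos(a),np.sin(a)]);cy=np.array([-cx[1],cx[0]])
v,u=np.mgrid[195:265,215:285];X=ray(s,u.ravel(),v.ravel(),.022)[:,:2]-o;x=X@cx*1e3;y=X@cy*1e3;G=g[195:265,215:285].ravel()
m=(abs(x)<50)&(abs(y)<20);print("block gray",np.percentile(G[m],[5,25,50,75]))
d=m&(G<(np.percentile(G[m],3)+np.median(G[m]))/2);print("dark",d.sum(),x[d].mean(),y[d].mean(),np.percentile(x[d],[3,97]),np.percentile(y[d],[5,95]))
b=np.c_[x[d],y[d]].astype(np.float32);print(cv2.minAreaRect(b))
go(.4886,.2399,.15,5.8)
```

```text
block gray [60. 80. 93. 94.]
dark 113 -1.2469113587984388 0.8695509318119237 [-34.19093204  32.77709276] [-4.74434443  6.39325117]
((-1.087310791015625, 0.684563159942627), (12.409269332885742, 71.2728500366211), 89.99052429199219)
p [ 0.5325 -0.0023  0.2063] yaw 4.88 travel [-0.0288 -0.3063  0.0707] turn [-0.0003  0.0006 -0.0051] rows 6.1
```

apply_moves(claw=[-1, -1, -1, -1, -1], travel=[[-0.029, -0.306, 0.05], [-0.029, -0.306, 0.06], [-0.029, -0.306, 0.06], [-0.029, -0.306, 0.06], [-0.029, -0.306, 0.06]], turn=[[0, 0, -0.005], [0, 0, -0.005], [0, 0, -0.005], [0, 0, -0.005], [0, 0, -0.005]])

```text
t: 13.33
tcp_pos: [0.4959, 0.1989, 0.1665]
tool_rot: [0.999, 0.051, -0.001, 0.0]
force: [1.2, -0.9, -1.0]
finger_gap: 0.128
gripper_force: 63.5
```

Run:
```python
from h import *
go(.4878,.2404,.08,6)
```

```text
p [0.4959 0.1989 0.1665] yaw 5.82 travel [-0.0046 -0.0527  0.1082] turn [ 0.      0.0005 -0.001 ] rows 2.3
```

apply_moves(claw=[-1, -1, -1, -1, -1], travel=[[-0.0046, -0.05, 0.02], [-0.0046, -0.05, 0.06], [-0.0046, -0.05, 0.09], [-0.0046, -0.05, 0.09], [-0.0046, -0.05, 0.09]], turn=[[0, 0, -0.001], [0, 0, -0.001], [0, 0, -0.001], [0, 0, -0.001], [0, 0, -0.001]])

```text
t: 13.75
tcp_pos: [0.4879, 0.2363, 0.0941]
tool_rot: [0.999, 0.053, -0.002, 0.0]
force: [-1.0, -0.0, 0.0]
finger_gap: 0.129
gripper_force: 63.5
```

Run:
```python
from h import *
manip.snapshot("top")
st();go(.4878,.2404,.043,6)
```

```text
t 13.8 p [0.4893 0.2363 0.0955] F tool [0.4 0.6 1.3] M tool [-0.02  0.02 -0.01] yaw 6.0 tilt [-0.0011 -0.0003] inplane tool x,y mm [ -37.77 -450.67   69.46]
p [0.4893 0.2363 0.0955] yaw 6.0 travel [-0.0013 -0.0053  0.0656] turn [0.0001 0.0004 0.    ] rows 1.3
```

apply_moves(claw=[-1, -1, -1, -1, -1], travel=[[-0.001, -0.0052, 0.02], [-0.001, -0.0052, 0.04], [-0.001, -0.0052, 0.043], [-0.001, -0.0052, 0.043], [-0.001, -0.0052, 0.043]], turn=[[0, 0, 0], [0, 0, 0], [0, 0, 0], [0, 0, 0], [0, 0, 0]])

```text
t: 14.22
tcp_pos: [0.4893, 0.2404, 0.0626]
tool_rot: [0.999, 0.052, 0.001, -0.0]
force: [0.5, -0.4, -1.3]
finger_gap: 0.129
gripper_force: 63.6
```

Run:
```python
from h import *
st();go(.4878,.2404,.043,6)
```

```text
t 14.22 p [0.4893 0.2404 0.0626] F tool [0.4 0.4 1.3] M tool [-0.04 -0.   -0.01] yaw 5.96 tilt [0.0022 0.0006] inplane tool x,y mm [ -37.97 -454.62  102.43]
p [0.4893 0.2404 0.0626] yaw 5.96 travel [-0.002  -0.0002  0.0245] turn [-0.0001 -0.0007 -0.0002] rows 0.5
```

apply_moves(claw=[-1, -1, -1, -1, -1], travel=[[-0.0015, 0, 0.006], [-0.0015, 0, 0.012], [-0.0015, 0, 0.018], [-0.0015, 0, 0.022], [-0.0015, 0, 0.024]], turn=[[0, 0, 0], [0, 0, 0], [0, 0, 0], [0, 0, 0], [0, 0, 0]])

```text
t: 14.63
tcp_pos: [0.4868, 0.2405, 0.0429]
tool_rot: [0.999, 0.053, -0.0, 0.0]
force: [-3.8, -1.2, 23.2]
finger_gap: 0.127
gripper_force: 67.1
```

Run:
```python
from h import *
st();go(.4878,.2404,.043,6)
```

```text
t 14.63 p [0.4868 0.2405 0.0429] F tool [ -3.9   0.8 -23.2] M tool [-0.17 -0.63 -0.04] yaw 6.03 tilt [-0.0004 -0.0002] inplane tool x,y mm [ -39.63 -455.12  122.07]
p [0.4868 0.2405 0.0429] yaw 6.03 travel [ 0.0012  0.0003 -0.0001] turn [0.     0.0001 0.0002] rows 0.0
```

The bar is down at the pickup height. I ease the press and release.

apply_moves(claw=[-1, -0.6, -0.4, 0, 0.2], travel=[[0, 0, -0.002], [0, 0, -0.002], [0, 0, -0.002], [0, 0, -0.002], [0, 0, -0.002]], turn=[[0, 0, 0], [0, 0, 0], [0, 0, 0], [0, 0, 0], [0, 0, 0]])

```text
t: 15.05
tcp_pos: [0.4869, 0.2405, 0.0435]
tool_rot: [0.999, 0.053, -0.0, 0.0]
force: [-0.0, 0.4, -0.0]
finger_gap: 0.569
gripper_force: 0.0
```

apply_moves(claw=[0.2, 0.2, 0.2, 0.2, 0.2], travel=[[0, 0, 0], [0, 0, -0.03], [0, 0, -0.08], [0, 0, -0.13], [0, 0, -0.16]], turn=[[0, 0, 0], [0, 0, 0], [0, 0, 0], [0, 0, 0], [0, 0, 0]])

```text
t: 15.47
tcp_pos: [0.4882, 0.2409, 0.175]
tool_rot: [0.999, 0.053, 0.002, -0.0]
force: [0.7, -0.9, -1.4]
finger_gap: 0.6
gripper_force: 0.0
```

apply_moves(claw=[0.2, 0.2, 0.2, 0.2, 0.2], travel=[[0, 0.1, -0.02], [0, 0.2, -0.02], [0, 0.2, -0.02], [0, 0.2, -0.02], [0, 0.2, -0.02]], turn=[[0, 0, 0], [0, 0, 0], [0, 0, 0], [0, 0, 0], [0, 0, 0]])

```text
t: 15.88
tcp_pos: [0.5054, 0.0758, 0.1884]
tool_rot: [0.999, 0.05, 0.001, 0.001]
force: [0.2, 0.1, 0.9]
finger_gap: 0.6
gripper_force: 0.0
```

Run:
```python
from h import *
st()
a=snap("top");b=snap("scene")
u=[cv2.resize(a["pixels"][195:265,215:285],(390,390),interpolation=cv2.INTER_CUBIC),cv2.resize(b["pixels"][215:290,355:430],(390,390),interpolation=cv2.INTER_CUBIC)]
cv2.imwrite("pics/end.png",np.hstack(u)[:,:,::-1])
```

```text
t 15.88 p [0.5054 0.0758 0.1884] F tool [ 0.3 -0.  -0.9] M tool [0.03 0.   0.02] yaw 5.69 tilt [ 0.0026 -0.0025] inplane tool x,y mm [ -40.13 -289.07  -24.27]
```

View pics/end.png

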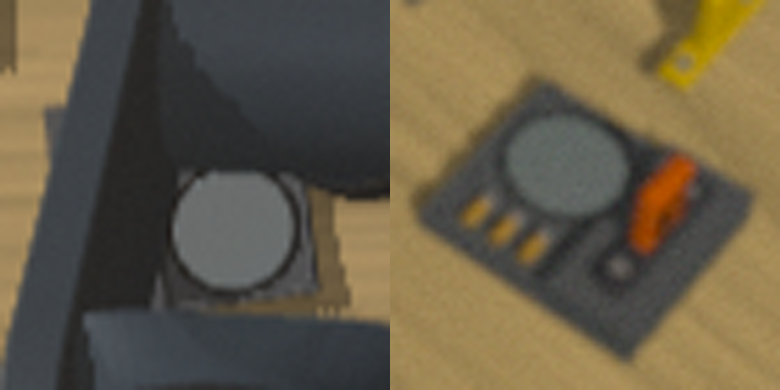

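In the right half of the picture, the spanner stands upright in its slot, with the bar flat on the block and its end at crop (620,268). I compare it with the start and hand in if it matches.

Run:
```python
from h import *
c=[]
for s in(dict(np.load("scene0.npz")),snap("scene")):
    h=cv2.cvtColor(s["pixels"],cv2.COLOR_RGB2HSV);o=(h[...,0]<14)&(h[...,1]>150)&(h[...,2]>90)
    o[:225]=0;o[285:]=0;o[:,398:430]&=True;o[:,:398]=0;o[:,425:]=0
    v,u=np.nonzero(o);x=ray(s,u.mean(),v.mean(),.06)[0];c.append(x);print(len(u),u.mean(),v.mean(),x)
d=np.linalg.norm(c[0]-c[1]);print("shift",d)
if d<.004: print(manip.sign_off())
```

```text
120 406.5833333333333 253.48333333333332 [0.48821843 0.24152751 0.06      ]
118 406.73728813559325 253.47457627118644 [0.48791909 0.24177323 0.06      ]
shift 0.00038727342943007287
the job is handed in; nothing more can be done
None
```

The job is handed in: the ring is at its stop and held at about 0.62 N m (0.85 N m at its highest), and the spanner is back upright in its slot, within about 0.4 mm of where it started; no verdict was returned.

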